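# Set a saw's portion gauge to the green clip

## Robot

A 7-joint arm with a two-finger parallel gripper is mounted at the origin on the work surface. World frame = base frame: x ahead of the robot, y to its left, z up, the work surface at z = 0. Lengths are in m, angles in rad, forces in N, time in s.
With the tool pointing down it reaches from about 0.425 to 0.875 m from the base axis. Payload 4.7 kg.
Tool frame: the origin (TCP) lies midway between the tips of the shut fingers; the grasp point (between the pads) lies 19 mm behind it; x points along the fingers, z is the direction in which the jaws open and shut, and the axes are right-handed (so a half turn about x gives the same grasp; the last joint's range is limited). The gripper opens to 87 mm and grips with 3 to 60 N. Pads are 19 mm wide; open, the fingers measure 117 mm over their backs; the gripper's body (75 mm by 190 mm) begins 51 mm behind the grasp point.
Start: joints at [-1.198, 0.321, -0.07, 1.45, 0.023, 1.371, -0.057], TCP at [0.228, 0.609, 0.192] pointing down, gripper open.
Joint ranges: [-2.86, 2.86], [-0.3, 2.09], [-1.38, 1.24], [0.06, 2.45], [-1.56, 4.7], [0.09, 2.05], [-2.69, 2.69]. Speed limits (rad/s): [2.57, 2.57, 3.14, 3.14, 3.14, 3.14, 3.14].

## Interface

Orientations are given as a rotation vector (axis times angle).
In Python, from bench import ctrl gives the robot as it stands.
- The arm moves only by the shell command python3 -m pendant 'ROWS' [OPENING] [FORCE]. ROWS is JSON, a list of rows, each an object with "travel": the shift along the tool's x, y, z in m, a list of three; "twist": the turn about the tool's x in rad. In form: [{"travel": [x, y, z], "twist": twist}, ...]. A call has 1 to 10 rows; each row is the pose to reach, as a shift and turn from the pose measured when the call began, along the tool's axes at that moment; what a row does not reach only later rows make up. A row lasts 1/8 s, in which the tool goes at most 62.5 mm and 10.7 degrees, less where a joint would pass 70% of its speed; a pose out of reach is approached as far as the arm can. A call with a gripper value outside its range is refused whole. OPENING is the opening, from -1 (shut) to 1 (fully open), so that 0 is half open, set as the call begins (- or left out, the last holds). The fingers move at their own pace and stop on an object; FORCE is the grip in N (left out, the last holds). Time passes only in rows, so rows that repeat a pose let the fingers close. It gives the time, the measured TCP pose, the force and the opening at its end, in the units of the state.
- ctrl.get_state(): the state, without advancing time (a new reading comes with each control period).
- ctrl.get_image(name): name is "scene" or "top" or "wrist"; returns the picture (384x512x3 uint8, red, green, blue); there is no depth.
- ctrl.camera_model(name): a dict with "K" (3x3 intrinsics, pixels), "rvec" (rotation vector, rad) and "tvec" (3), from world to camera coordinates, as OpenCV has them; the wrist camera has in their place "T_tool_cam" (4x4, takes a point from camera to tool coordinates, whose origin is the TCP and whose axes are the tool frame's). Camera axes: x right, y down, z forward; pixel columns grow to the right and rows downward; lengths in m; the calibration is good to about 2 mm. The wrist camera is an equidistant fisheye: a pixel r from the principal point sees the ray r / f radians off the axis. A picture is of the moment at which its call begins: read the wrist's pose just before it. camera_model takes no time and is no camera call.
- ctrl.close_job(): hands the job in, once; it reports no verdict.
The state is a dict: "time": time; "joint_positions": joint angles; "qd": joint speeds; "joint_torque": joint torques, N m; "position": TCP position; "tool_rot": TCP orientation; "ft_force": force on the tool from outside, world axes, zero at the start; "torque": the same for the moment, N m; "grip_width": opening from 0.0 (shut) to 1.0 (fully open).
Only numpy, scipy, OpenCV 4.12 (cv2) and the standard library are available. Lean on these libraries where they do the work, as an engineer would, in place of code of your own. Each camera call takes 0.05 s, during which the arm holds its last target.

## Task

Two portion gauges from the bone saws lie on the bench. On the one whose carriage has the red grip, slide the carriage along its rail until its pointer stands at the middle of the green clip (not the blue one), and let go. Leave the carriage with the black grip where it is.

Things in the scene. Friction and masses are not known exactly. Their poses are not given: they have to be found in the camera images.
- red_carriage: Carriage with red grip. Slides only along its own x (the rail), 220 mm in all, about 3 N friction; stays where left. Origin: rail centre line, 12 mm above the bench, on top of a 360 x 130 mm base plate, under the grip. Grey saddle 70 (x) x 56 mm, top 24 mm up; at x = +37 mm a thin upright plate from y = -20 to 80 mm, top 54 mm up. Pointer: narrow red bar at x = 0, its tip at y = -43 mm.
- red_grip (a point): Middle of the red grip, an upright block 28 x 28 mm and 55 mm high, its sides parallel to the carriage's x and y. This point is straight above the carriage's origin by 65.5 mm (77.5 mm above the bench); the grip's top is 105 mm above the bench. Below it is a round neck 20 mm thick. Nothing near the grip is higher than 66 mm. Axes as the carriage's.
- green_clip: Green block 24 (along rail) x 22 x 18 mm high, white line across its middle, fixed on the red carriage's base plate, 55 mm to the carriage's -y side of the rail centre line, towards either end; a like blue clip sits towards the other end. Origin: centre of underside, 12 mm above bench; axes parallel to the carriage's. The carriage passes it freely. Pointer at its middle = both origins level along x.
- black_carriage: Carriage with black grip on the second gauge, which has no clips: otherwise the same shape, size, origin and axes as the red one. It slides as easily; to be left where it is.

How it is judged:
At the end, for the whole second after the job is handed in: The red-gripped carriage stands still with its pointer within 10 mm of the middle of the green clip along the rail, inside the clip's width (x of red_carriage in the frame of green_clip between -0.01 and 0.01 m and linear speed of red_carriage below 0.005 m/s); the robot touches nothing.
It fails at once if the carriage with the black grip is moved by more than 12 mm (distance of black_carriage from where it was at the start of the episode above 0.012 m).
It also fails if it takes over 29 s, if anything falls off the work surface, if the arm or the gripper's body presses on something with over 40 N, if the wrist force passes 120 N, or if a joint passes its speed limit or range.

## Working session

There is one attempt and no reset: what is moved stays moved. The work goes in short steps, Python scripts to look and compute and a shell command to move; the robot and the scene stay as the last step left them, time stands still between calls to the robot, and variables do not carry over. Pictures are saved under pics/ and viewed, and the job is handed in when it is done.

```bash
mkdir -p pics; ls
python3 - <<'E'
from bench import ctrl
import cv2,json
s=ctrl.get_state();print(s)
for n in("scene","top","wrist"):
    cv2.imwrite(f"pics/{n}0.png",ctrl.get_image(n)[:,:,::-1]);print(n,ctrl.camera_model(n))
E
```

```text
pics
{'time': 0.0, 'joint_positions': array([-1.19789471,  0.32182191, -0.07009579,  1.45167852,  0.02262183,
        1.37078517, -0.05693093]), 'qd': array([-0.00072042, -0.00065582,  0.00284587,  0.00085135, -0.00092635,
        0.00085962, -0.00169142]), 'joint_torque': array([-1.72096229e-04, -4.91294003e+01, -4.03813524e-01, -3.12519228e+01,
       -6.37795287e-02,  4.39798983e-02,  1.59478177e-04]), 'position': array([0.2280859 , 0.60801675, 0.1909606 ]), 'tool_rot': array([-0.94214975,  1.35937813,  0.94020202]), 'ft_force': array([ 0.17145246, -0.32115198, -0.68003355]), 'torque': array([ 0.01271437, -0.07171608, -0.0241195 ]), 'grip_width': 0.998508208623238}
scene {'K': array([[349.90380535,   0.        , 249.8668907 ],
       [  0.        , 349.90380535, 187.09858221],
       [  0.        ,   0.        ,   1.        ]]), 'rvec': array([ 0.77765048,  2.69486066, -0.90627322]), 'tvec': array([ 0.4628087 , -0.14866595,  0.89069627])}
top {'K': array([[377.90463318,   0.        , 253.92686197],
       [  0.        , 377.90463318, 186.41635307],
       [  0.        ,   0.        ,   1.        ]]), 'rvec': array([ 2.10341701, -2.11939942,  0.2121356 ]), 'tvec': array([-0.038267  ,  0.57116624,  0.75813738])}
wrist {'K': array([[297.31863964,   0.        , 250.13007846],
       [  0.        , 297.31863964, 195.09463565],
       [  0.        ,   0.        ,   1.        ]]), 'T_tool_cam': array([[-2.04347530e-04, -2.51661775e-01,  9.67815225e-01,
        -1.92048909e-01],
       [ 5.56166478e-04, -9.67815124e-01, -2.51661631e-01,
         6.86625689e-02],
       [ 9.99999824e-01,  4.86839952e-04,  3.37736473e-04,
        -7.37462174e-04],
       [ 0.00000000e+00,  0.00000000e+00,  0.00000000e+00,
         1.00000000e+00]])}
```

View pics/scene0.png

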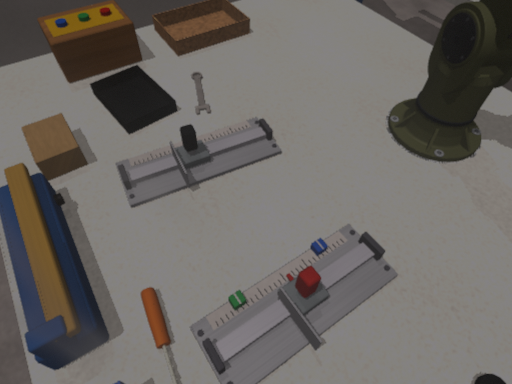

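View pics/top0.png

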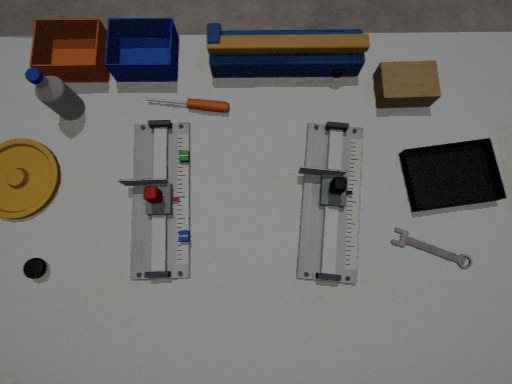

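View pics/wrist0.png

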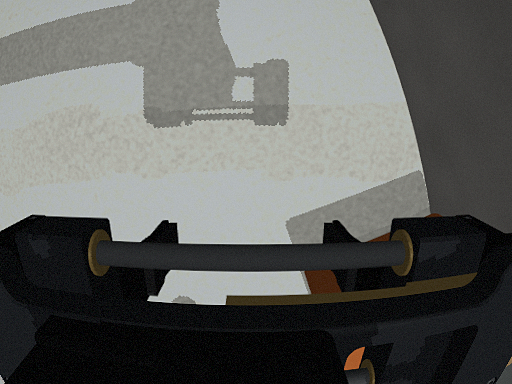

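The scene and top views both show the red-gripped gauge. In the top view the red grip is near (152,195), the red pointer tip near (176,199), the green clip near (184,156) and the blue clip near (184,236). The black-gripped gauge is on the right, with its grip near (339,186). Next I'll measure these.

```bash
cat > h.py <<'E'
import numpy as np,cv2
from bench import ctrl
def ray(n,px):
    m=ctrl.camera_model(n);R=cv2.Rodrigues(m["rvec"])[0];C=-R.T@m["tvec"]
    return C,R.T@np.linalg.inv(m["K"])@np.array([px[0],px[1],1.])
def onz(n,px,z):
    C,d=ray(n,px);return C+d*(z-C[2])/d[2]
def proj(n,P):
    m=ctrl.camera_model(n);return cv2.projectPoints(np.array([P],float),m["rvec"],m["tvec"],m["K"],None)[0].ravel()
def tri(p1,p2):
    a,b=ray("top",p1);c,d=ray("scene",p2)
    t=np.linalg.lstsq(np.c_[b,-d],c-a,rcond=None)[0];x,y=a+b*t[0],c+d*t[1]
    return (x+y)/2,np.linalg.norm(x-y)
def blobs(im,col):
    h=cv2.cvtColor(im,cv2.COLOR_RGB2HSV);H,S,V=[h[...,i].astype(int) for i in range(3)]
    k={"red":((H<7)|(H>172))&(S>150)&(V>60),"green":(abs(H-65)<20)&(S>110)&(V>50),"blue":(abs(H-115)<13)&(S>130)&(V>60)}[col].astype(np.uint8)
    n,l,st,c=cv2.connectedComponentsWithStats(k)
    return [(st[i].tolist(),c[i].round(1).tolist()) for i in range(1,n) if st[i][4]>5]
E
python3 - <<'E'
from h import *
for n in("top","scene"):
    im=cv2.imread(f"pics/{n}0.png")[:,:,::-1].copy()
    for c in("red","green","blue"):print(n,c,blobs(im,c))
    print(ray(n,(0,0))[0])
im=cv2.imread("pics/top0.png")
cv2.imwrite("pics/topz.png",cv2.resize(im[110:290,120:205],None,fx=3.3,fy=3.3,interpolation=cv2.INTER_CUBIC))
im=cv2.imread("pics/scene0.png")
cv2.imwrite("pics/scenez.png",cv2.resize(im[220:384,185:405],None,fx=3.5,fy=3.5,interpolation=cv2.INTER_CUBIC))
E
```

```text
top red [([144, 186, 13, 13, 156], [150.1, 192.3]), ([172, 197, 6, 3, 17], [174.4, 198.1])]
top green [([180, 151, 9, 4, 30], [183.5, 152.3]), ([180, 156, 9, 5, 40], [184.0, 158.0])]
top blue [([104, 18, 69, 47, 1610], [142.8, 48.5]), ([208, 23, 12, 20, 229], [213.5, 32.3]), ([222, 29, 140, 6, 509], [291.1, 31.7]), ([283, 56, 80, 8, 202], [322.7, 61.0]), ([211, 63, 28, 1, 28], [224.5, 63.0]), ([243, 63, 18, 1, 18], [251.5, 63.0]), ([271, 63, 6, 1, 6], [273.5, 63.0]), ([25, 68, 15, 13, 145], [32.1, 73.8]), ([179, 231, 10, 4, 40], [183.5, 232.5]), ([179, 237, 10, 5, 42], [183.4, 238.6])]
[ 0.40466207 -0.04574443  0.85826778]
scene red [([100, 8, 10, 7, 43], [104.3, 10.4]), ([299, 267, 21, 20, 265], [309.2, 276.4]), ([287, 274, 6, 6, 19], [289.5, 276.6])]
scene green [([78, 13, 10, 8, 47], [82.3, 15.7]), ([236, 291, 10, 12, 53], [240.5, 296.4]), ([229, 295, 10, 13, 68], [233.4, 301.1])]
scene blue [([56, 19, 10, 8, 48], [59.9, 21.5]), ([42, 179, 23, 64, 217], [53.1, 216.6]), ([0, 186, 17, 33, 201], [7.2, 198.8]), ([56, 234, 4, 10, 17], [57.7, 238.9]), ([318, 239, 9, 10, 34], [322.4, 243.1]), ([312, 242, 10, 11, 59], [316.4, 246.8]), ([59, 244, 3, 3, 6], [60.3, 245.3]), ([28, 342, 10, 10, 60], [31.5, 345.9]), ([35, 355, 8, 6, 24], [38.0, 358.0])]
[0.7526668  0.30247059 0.60962081]
```

View pics/topz.png

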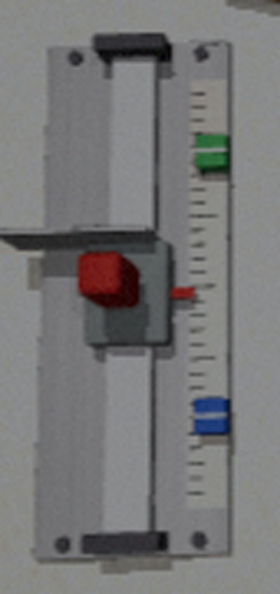

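View pics/scenez.png

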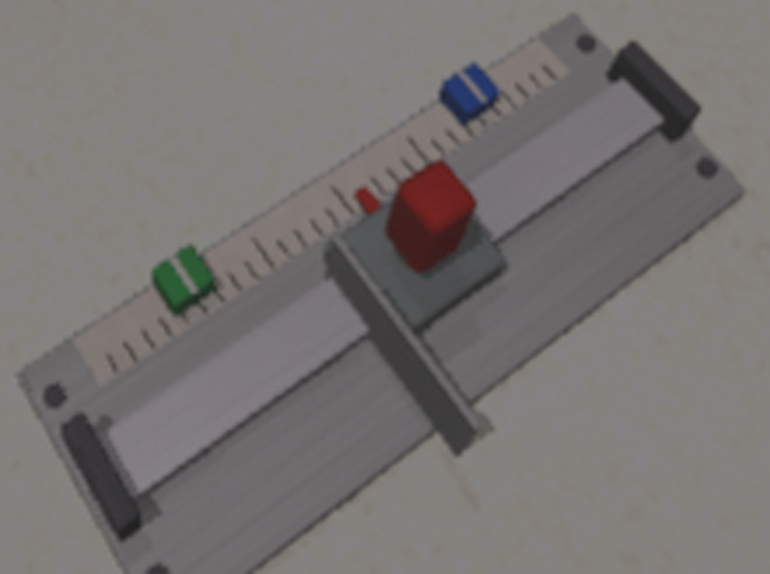

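Run:
```python
from h import *
f=3.3
tz=lambda x,y:((x+.5)/f-.5+120,(y+.5)/f-.5+110)
g=3.5
sz=lambda x,y:((x+.5)/g-.5+185,(y+.5)/g-.5+220)
T=lambda p:print(np.round(p,4))
print("grip top");G=onz("top",(150.1,192.3),.105);T(G);T(onz("scene",sz(436,190),.105));P,e=tri((150.1,192.3),sz(436,190));T(P);print(e)
print("green");A=onz("top",tz(212,150),.030);T(A);A2=onz("scene",sz(183,269),.030);T(A2)
print("blue");B=onz("top",tz(211,415),.030);T(B);B2=onz("scene",sz(470,84),.030);T(B2)
print("ptr tip z?");
for z in(.02,.03,.036):T(onz("top",(177,198),z))
# base corners top view
c=[onz("top",tz(*p),.012) for p in((50,48),(230,42),(231,553),(37,558))]
for p in c:T(p)
for i in range(4):print(np.linalg.norm(c[i]-c[(i+1)%4]))
C0=sum(c)/4;T(C0)
for u in (A-B,A2-B2,c[0]-c[3],c[1]-c[2]):print("yaw deg",np.degrees(np.arctan2(u[1],u[0])))
u=(A-B)[:2];u/=np.linalg.norm(u)
v=np.array([-u[1],u[0]])
print("green-grip along/lat",u@(A-G)[:2],v@(A-G)[:2])
s=ctrl.get_state();R=cv2.Rodrigues(s["tool_rot"])[0];print(R.round(3))
```

```text
grip top
[0.5507 0.1683 0.105 ]
[0.5512 0.1699 0.105 ]
[0.5508 0.1691 0.1032]
0.0008265567959931662
green
[0.651  0.1167 0.03  ]
[0.6497 0.1171 0.03  ]
blue
[0.4689 0.1118 0.03  ]
[0.4686 0.1128 0.03  ]
ptr tip z?
[0.5536 0.1311 0.02  ]
[0.5519 0.129  0.03  ]
[0.5508 0.1277 0.036 ]
[0.7336 0.2392 0.012 ]
[0.737  0.1098 0.012 ]
[0.3795 0.0992 0.012 ]
[0.3771 0.2274 0.012 ]
0.12945205718182723
0.3576995388906845
0.12823077793181903
0.35668793211596694
[0.5568 0.1689 0.012 ]
yaw deg 1.551565417863197
yaw deg 1.3586510671820997
yaw deg 1.8944429861120007
yaw deg 1.6970511329837108
green-grip along/lat 0.0988649104645546 -0.054326290093194875
[[-0.    -0.936  0.351]
 [-0.001  0.351  0.936]
 [-1.    -0.    -0.001]]
```

The two views agree to within 2 mm, and the sizes check out: the plate measures 357 x 129 mm and the clip offset 54 mm.
- **Grip:** at (0.551, 0.169).
- **Rail yaw:** about 1.6°, with carriage +x along world +x.
- **Distance to the green clip:** about +99 mm.

I'll move above the grip with the jaws across the rail. In tool axes that is (0.01, -0.456, -0.298) with a twist of -0.387.

```bash
python3 -m pendant '[{"travel":[0,-0.046,-0.03],"twist":-0.04},{"travel":[0,-0.092,-0.06],"twist":-0.09},{"travel":[0,-0.138,-0.09],"twist":-0.14},{"travel":[0,-0.184,-0.12],"twist":-0.19},{"travel":[0,-0.23,-0.15],"twist":-0.24},{"travel":[0,-0.276,-0.18],"twist":-0.29},{"travel":[0,-0.322,-0.21],"twist":-0.34},{"travel":[0,-0.368,-0.24],"twist":-0.387},{"travel":[0.01,-0.414,-0.27],"twist":-0.387},{"travel":[0.01,-0.456,-0.298],"twist":-0.387}]' 1 30
cat > st.py <<'E'
from h import *
import sys
s=ctrl.get_state();R=cv2.Rodrigues(s["tool_rot"])[0];p=s["position"]
print(s["time"],p.round(4),"jaw deg",np.degrees(np.arctan2(R[1,2],R[0,2])).round(2),s["ft_force"].round(1),s["grip_width"],s["qd"].round(3))
t=np.array(eval(sys.argv[1]));print("tool delta",(R.T@(t-p)).round(4),"R",R.round(3).tolist())
E
python3 st.py '[.551,.169,.066]'
```

```text
time: 1.4
position: [0.5508, 0.1669, 0.1807]
tool_rot: [-1.23, 1.199, 1.23]
ft_force: [0.3, 0.4, -0.3]
grip_width: 1.001
1.4 [0.5508 0.1669 0.1807] jaw deg 91.59 [ 0.3  0.4 -0.3] 1.0005600228913385 [ 0.449  0.247  0.301 -0.279 -0.116  0.034  0.766]
tool delta [ 0.1147 -0.0005  0.0023] R [[-0.002, -1.0, -0.028], [-0.002, -0.028, 1.0], [-1.0, 0.002, -0.002]]
```

```bash
python3 -m pendant '[{"travel":[0,0,0.002],"twist":0},{"travel":[0.03,0,0.002],"twist":0},{"travel":[0.07,0,0.002],"twist":0},{"travel":[0.095,0,0.002],"twist":0},{"travel":[0.113,0,0.002],"twist":0},{"travel":[0.113,0,0.002],"twist":0}]' 1 30
python3 st.py '[.551,.169,.066]'
python3 - <<'E'
from h import *
for n in("scene","wrist"):
    cv2.imwrite(f"pics/{n}1.png",ctrl.get_image(n)[:,:,::-1])
E
```

```text
time: 2.15
position: [0.5493, 0.1689, 0.0665]
tool_rot: [-1.23, 1.201, 1.232]
ft_force: [0.0, -0.1, -0.4]
grip_width: 0.997
2.15 [0.5493 0.1689 0.0665] jaw deg 91.63 [ 0.  -0.1 -0.4] 0.9965070614335549 [ 0.001 -0.022  0.008 -0.036  0.002  0.011  0.001]
tool delta [ 0.0005 -0.0017  0.    ] R [[-0.004, -1.0, -0.028], [-0.003, -0.028, 1.0], [-1.0, 0.004, -0.003]]
```

View pics/scene1.png

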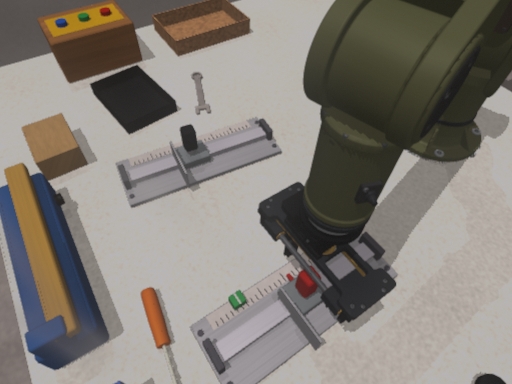

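View pics/wrist1.png

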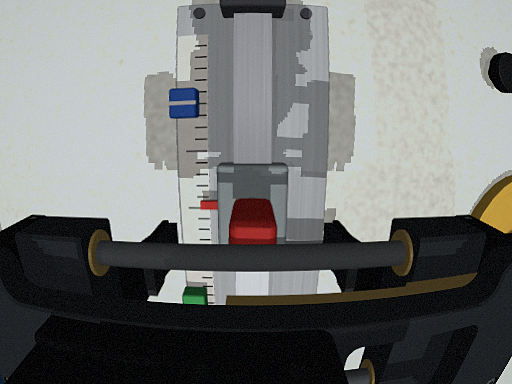

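In the wrist view the red grip sits midway between the fingers at about (253,220), and the scene view shows no contact. Closing the gripper now.

```bash
python3 -m pendant '[{"travel":[0,0,0],"twist":0},{"travel":[0,0,0],"twist":0},{"travel":[0,0,0],"twist":0},{"travel":[0,0,0],"twist":0},{"travel":[0,0,0],"twist":0},{"travel":[0,0,0],"twist":0}]' -1 30
python3 st.py '[.649,.1705,.066]'
```

```text
time: 3.0
position: [0.5511, 0.1692, 0.0686]
tool_rot: [-1.231, 1.197, 1.23]
ft_force: [0.0, 1.2, 1.4]
grip_width: 0.405
3.0 [0.5511 0.1692 0.0686] jaw deg 91.6 [0.  1.2 1.4] 0.40488845619550895 [ 0.001  0.002 -0.     0.     0.001 -0.001 -0.   ]
tool delta [ 0.0025 -0.0979 -0.0014] R [[-0.001, -1.0, -0.028], [-0.002, -0.028, 1.0], [-1.0, 0.001, -0.002]]
```

The opening of 0.405 would be about 35 mm, but the grip is 28 mm wide. I'll give it more time and look.

```bash
python3 -m pendant '[{"travel":[0,0,0],"twist":0},{"travel":[0,0,0],"twist":0}]'
python3 st.py '[.649,.1705,.066]'
python3 - <<'E'
from h import *
a=[ctrl.get_image(n)[:,:,::-1] for n in("scene","wrist")]
cv2.imwrite("pics/scene2.png",cv2.resize(a[0][160:384,180:420],None,fx=2.5,fy=2.5));cv2.imwrite("pics/wrist2.png",a[1])
E
```

```text
time: 3.25
position: [0.551, 0.1705, 0.0685]
tool_rot: [-1.23, 1.196, 1.231]
ft_force: [0.5, 3.7, -1.3]
grip_width: 0.318
3.25 [0.551  0.1705 0.0685] jaw deg 91.65 [ 0.5  3.7 -1.3] 0.3180262063036652 [-0.002 -0.001 -0.001  0.001  0.001  0.001  0.002]
tool delta [ 0.0025 -0.098  -0.0028] R [[-0.0, -1.0, -0.029], [-0.0, -0.029, 1.0], [-1.0, 0.0, -0.0]]
```

View pics/scene2.png

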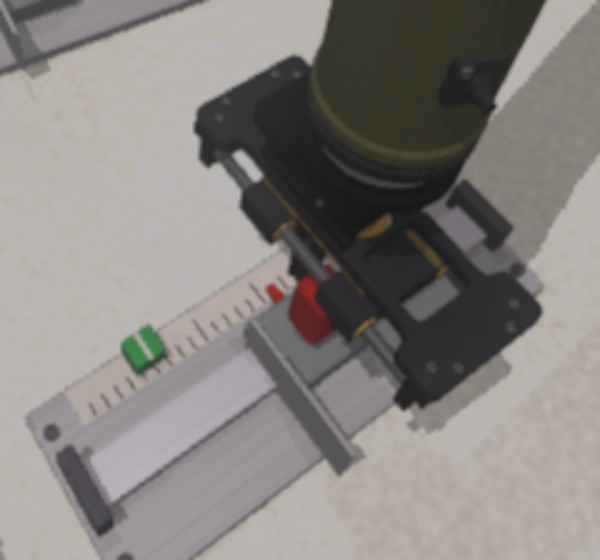

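View pics/wrist2.png

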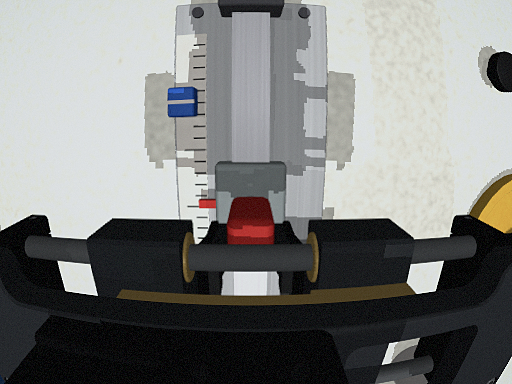

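Opening is 0.318, about 27.7 mm, so the grip is held. The scene view shows the red grip between both pads. Slide 98 mm along tool -y.

```bash
python3 -m pendant '[{"travel":[0,-0.015,0],"twist":0},{"travel":[0,-0.035,0],"twist":0},{"travel":[0,-0.055,0],"twist":0},{"travel":[0,-0.075,0],"twist":0},{"travel":[0,-0.09,0],"twist":0},{"travel":[0,-0.098,0],"twist":0},{"travel":[0,-0.098,0],"twist":0},{"travel":[0,-0.098,0],"twist":0}]'
python3 st.py '[.649,.173,.066]'
python3 - <<'E'
from h import *
a=[ctrl.get_image(n)[:,:,::-1] for n in("scene","wrist")]
cv2.imwrite("pics/scene3.png",cv2.resize(a[0][160:384,150:390],None,fx=2.5,fy=2.5,interpolation=cv2.INTER_CUBIC));cv2.imwrite("pics/wrist3.png",a[1])
E
```

```text
time: 4.35
position: [0.65, 0.1732, 0.0686]
tool_rot: [-1.231, 1.194, 1.229]
ft_force: [3.9, 1.0, -2.1]
grip_width: 0.309
4.35 [0.65   0.1732 0.0686] jaw deg 91.64 [ 3.9  1.  -2.1] 0.30850290015101245 [-0.    -0.003 -0.002  0.005 -0.     0.001 -0.001]
tool delta [ 0.0026  0.001  -0.0002] R [[0.002, -1.0, -0.029], [-0.0, -0.029, 1.0], [-1.0, -0.002, -0.0]]
```

View pics/scene3.png

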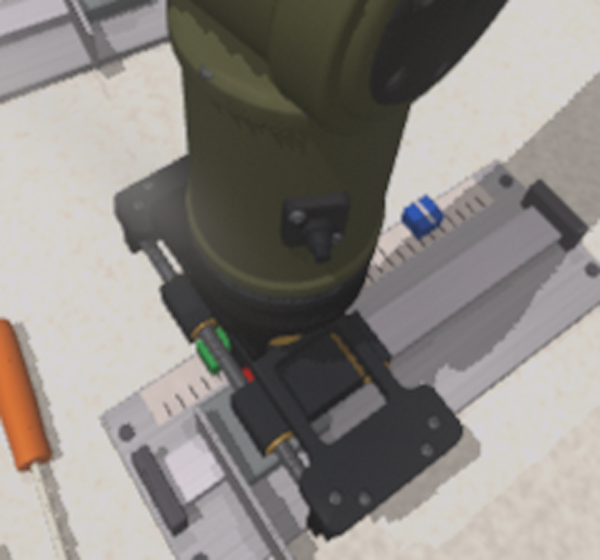

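View pics/wrist3.png

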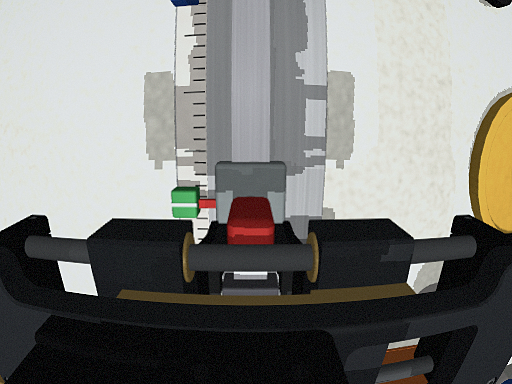

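The wrist view shows the red pointer (207,203) level with the white line of the green clip (184,204). Releasing, then rising.

```bash
python3 -m pendant '[{"travel":[0,0,0],"twist":0},{"travel":[0,0,0],"twist":0},{"travel":[0,0,0],"twist":0},{"travel":[0,0,0],"twist":0},{"travel":[0,0,0],"twist":0}]' 1
python3 -m pendant '[{"travel":[-0.02,0,0],"twist":0},{"travel":[-0.06,0,0],"twist":0},{"travel":[-0.1,0,0],"twist":0},{"travel":[-0.13,0,0],"twist":0},{"travel":[-0.13,0.05,0.04],"twist":0},{"travel":[-0.13,0.1,0.09],"twist":0},{"travel":[-0.13,0.12,0.14],"twist":0},{"travel":[-0.13,0.12,0.19],"twist":0},{"travel":[-0.13,0.12,0.22],"twist":0},{"travel":[-0.13,0.12,0.22],"twist":0}]'
python3 - <<'E'
from h import *
for n in("scene","top"):
    im=ctrl.get_image(n);cv2.imwrite(f"pics/{n}4.png",im[:,:,::-1]);
    for c in("red","green"):print(n,c,blobs(im,c))
    if n=="top":cv2.imwrite("pics/topz4.png",cv2.resize(im[110:290,120:370,::-1],None,fx=3,fy=3,interpolation=cv2.INTER_CUBIC))
E
```

```text
time: 5.08
position: [0.6495, 0.1731, 0.0685]
tool_rot: [-1.231, 1.195, 1.229]
ft_force: [0.4, 0.5, -0.7]
grip_width: 0.8
time: 6.32
position: [0.5217, 0.3932, 0.1994]
tool_rot: [-1.234, 1.191, 1.234]
ft_force: [0.3, -0.9, -0.3]
grip_width: 0.998
scene red [([100, 8, 10, 8, 43], [104.3, 10.5]), ([240, 301, 28, 31, 382], [255.1, 312.8])]
scene green [([78, 13, 10, 8, 48], [82.3, 15.8]), ([236, 291, 10, 12, 53], [240.5, 296.4]), ([229, 295, 10, 13, 69], [233.4, 301.1])]
top red [([145, 141, 13, 12, 152], [150.9, 146.4]), ([172, 155, 7, 3, 20], [174.8, 156.0])]
top green [([180, 151, 9, 4, 30], [183.5, 152.3]), ([179, 156, 10, 5, 44], [183.7, 158.0])]
```

View pics/scene4.png

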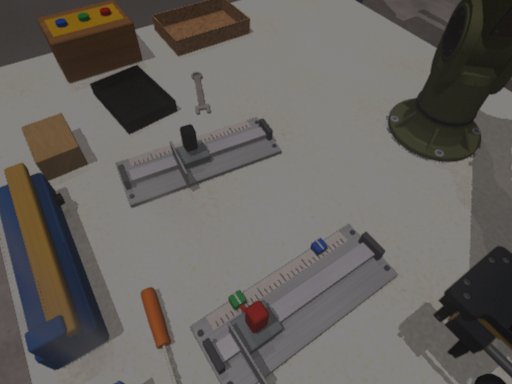

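View pics/topz4.png

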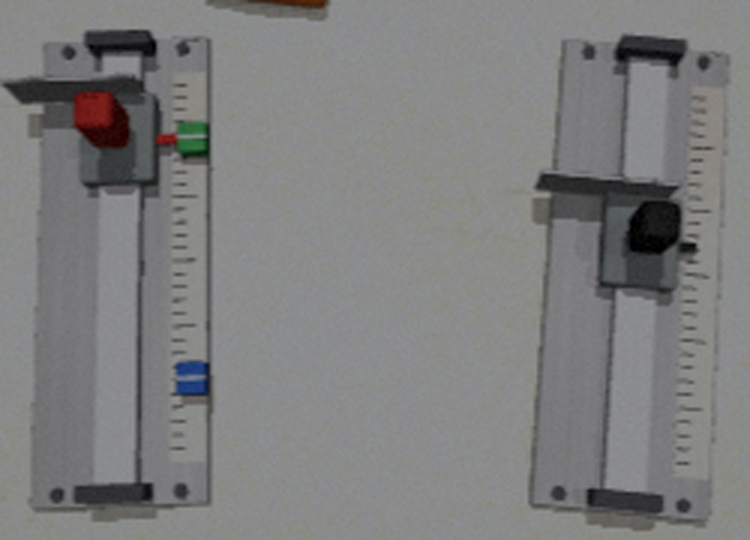

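The top view shows the pointer (174.8,156.0) in line with the clip's white line at row ~155.2, a difference of about 2 mm. The black carriage hasn't moved and the arm is clear. Handing in.

```bash
python3 -m pendant '[{"travel":[0,0,0],"twist":0},{"travel":[0,0,0],"twist":0}]'; python3 -c "
from bench import ctrl
print(ctrl.close_job())"
```

```text
time: 6.68
position: [0.5245, 0.3875, 0.2]
tool_rot: [-1.23, 1.195, 1.226]
ft_force: [0.6, 0.2, -0.6]
grip_width: 0.999
the job is handed in; nothing more can be done
None
```

I slid the red-gripped carriage about 98 mm along its rail to the green clip, let go, moved the arm clear, and handed the job in at 6.7 s.

- **Pointer:** the last top view put it about 2 mm from the clip's white line, within the 10 mm allowed. The wrist view, taken while still gripping, showed the two level.
- **Black carriage:** it looks unmoved in both last views. I judged this by eye and did not measure it.
- **Forces:** the readings I took stayed around 4 N or less, and the arm was touching nothing at the end.
- **One odd reading:** the gripper first read about 35 mm open on the 28 mm grip because it was still closing. After a short wait it read about 27.7 mm.

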